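# Weigh the top coating-test panel

## Robot

A 6-joint arm with a two-finger parallel gripper is mounted at the origin on the work surface. World frame = base frame: x ahead of the robot, y to its left, z up, the work surface at z = 0. Lengths are in mm, angles in rad, forces in N, time in s.
With the tool pointing down it reaches from about 275 to 750 mm from the base axis. Payload 10.2 kg.
Tool frame: the origin (TCP) lies midway between the tips of the shut fingers; the grasp point (between the pads) lies 19 mm behind it; z points along the fingers, y is the line along which they close (so a half turn about z gives the same grasp; the last joint's range is limited). The gripper opens to 85 mm and grips with 20 to 120 N. Pads are 22 mm wide; open, the fingers measure 114 mm over their backs; the gripper's body (76 mm by 85 mm) begins 54 mm behind the grasp point. The pads swing forward as they close: fully open they stand 13 mm farther back than shut.
Start: joints at [1.07, 0.313, 1.498, -0, 1.331, -0.223], TCP at [143.989, 504.875, 231.294] pointing down, gripper open.
Joint ranges: [-2.94, 2.94], [-0.97, 2.17], [0.19, 2.56], [-1.23, 4.37], [0.02, 3.11], [-2.88, 2.88]. Speed limits (rad/s): [2.39, 2.39, 3.01, 3.14, 3.14, 3.14].

## Interface

Orientations are given as a unit quaternion [w, x, y, z].
In Python, from rig import ctrl gives the robot as it stands.
- The arm moves only by the tool send_rows, never from a script. Its argument "targets" is a list of rows, each an object with "offset": the shift along the world's x, y, z in cm, a list of three; "spin": the turn about the world's z in rad. A call has 1 to 8 rows; each row is the pose to reach, as a shift and turn from the pose commanded when the call began; what a row does not reach only later rows make up. A row lasts 1/12 s, in which the tool goes at most 41.7 mm and 7.16 degrees, less where a joint would pass 70% of its speed; a pose out of reach is approached as far as the arm can. A call with a gripper value outside its range is refused whole. "grip" is the opening, from 0 (shut) to 1 (fully open), set as the call begins (left out, the last holds). The fingers move at their own pace and stop on an object; "squeeze" is the grip in N (left out, the last holds). Time passes only in rows, so rows that repeat a pose let the fingers close. It gives the time, the measured TCP pose, the force, the opening and the grip force at its end, in the units of the state.
- ctrl.sense(): the state, without advancing time (a new reading comes with each control period).
- ctrl.capture(name): name is "side" or "top" or "wrist"; returns (picture, depth): 480x640x3 uint8, red, green, blue; 480x640 float32, mm along the optical axis (not along the pixel's ray), 0 where there is no reading.
- ctrl.calibration(name): a dict with "fx", "fy", "cx", "cy" (pixels), "view" (4x4, takes a point from world to camera coordinates); the wrist camera has in their place "mount" (4x4, takes a point from camera to tool coordinates, whose origin is the TCP and whose axes are the flange's). Camera axes: x right, y down, z forward; pixel columns grow to the right and rows downward; lengths in mm; the calibration is good to about 2 mm. A picture is of the moment at which its call begins: read the wrist's pose just before it. calibration takes no time and is no camera call.
- ctrl.finish_job(): hands the job in; it is judged then, once.
Trained networks look in the newest picture that a camera, given by its name, has taken for a name from the list of things; names that differ only in an ending like _2 or _b are one class to them, and where a whole thing is asked for, a point or a joint stands for the part that bears it (a point fixed in the world has none). Each returns a list of dicts, best first, with "conf" (0 to 1); they miss things now and then, are a little off and sometimes report something else, mostly with a low value. They report only what shows in the picture. A call takes as long as a camera call. They do not tell look-alikes from the thing itself.
- ctrl.search_frame(camera, query): "box" ([left, top, right, bottom] in pixels, round what is visible of it).
- ctrl.place_of(camera, query): "uv" ([column, row] in pixels: a listed point, or the origin of a listed thing).
The state is a dict: "time_s": time; "joints": joint angles; "dq": joint speeds; "tau": joint torques, N m; "eef_pos": TCP position; "ee_rot": TCP orientation; "force": force on the tool from outside, world axes, zero at the start; "wrist_torque": the same for the moment, N m; "grip_width": opening from 0.0 (shut) to 1.0 (fully open); "grip_force": force on a finger pad.
Only numpy, scipy, OpenCV 4.12 (cv2) and the standard library are available. Lean on these libraries where they do the work, as an engineer would, in place of code of your own. Each camera call takes 0.05 s, during which the arm holds its last target. There are 200 camera calls.

## Task

Put the top aluminium test panel on the laboratory balance. It lies too flat between the rails to be gripped, so slide it out of the open front of its holder until it sticks out by 4 to 5 cm, take the part that sticks out, and lay the panel flat and centred on the small round pan; leave the lower panel in the holder.

Things in the scene. Friction and masses are not known exactly. Their poses are not given: they have to be found in the camera images.
- panel_center (a point): Centre (half-way through its thickness) of the upper of two identical stacked bare aluminium panels: 150 mm long (x), 60 wide (y), 4 thick (z up), 100 g. It lies along the holder, top 2 mm below the rail tops, rear end at most 15 mm behind the holder. Nothing blocks it to front or rear; pressed from above with 5 to 20 N by shut fingertips it slides with them over the lower panel.
- lower_center (a point): Centre of the lower panel, same size, lying on the holder's floor. A 3 mm lip across the holder's front stops it from sliding out; the upper panel passes over the lip.
- holder_front (a point): Middle of the holder's front edge, level with the upper panel's underside, 49 mm above the bench; x points back into the holder, z up: the panel comes out along -x. Fixed black block 160 mm long (x), 80 wide, 45 high, with full-length side rails 8 mm wide, 10 high, 64 apart; front and rear open but for the lip. Free space before the front edge down to the bench.
- pan_center (a point): Centre of the top of the balance's fixed round steel pan: 80 mm across, 4 thick, 90 above the bench; x to the rear of the balance, z up. It stands on a 20 mm stem 28 mm clear of the white body (220 by 170 mm, its middle 35 mm before the pan's centre, at most 65 high). A panel laid on it sticks out 35 mm at both ends; it may point any way.
Mind the look-alikes: they are no part of the job. Leave any red look-alike of the part that bears holder_front alone.

How it is judged:
By the outcome, as a careful person would: the job done as asked, in the order asked, and still so for the second after the job is handed in, with the robot touching nothing.
It also fails if it takes over 59 s, if anything falls off the work surface, if the arm or the gripper's body presses on something with over 40 N, if the wrist force passes 120 N, or if a joint passes its speed limit or range.

## Working session

There is one attempt and no reset: what is moved stays moved. The work goes in short steps, Python scripts to look and compute and a tool call to move; the robot and the scene stay as the last step left them, time stands still between calls to the robot, and variables do not carry over. Pictures are saved under pics/ and viewed, at most 10 in all, crops included, and the job is handed in when it is done.

Besides the shell and the picture viewer there is one more tool, called in YAML: its name, and indented under it one key for each argument. send_rows: Moves the arm, as the interface text tells. Its arguments: {"type":"object","properties":{"targets":{"type":"array"},"grip":{"type":"number"},"squeeze":{"type":"number"}},"required":["targets"]}

```bash
mkdir -p pics; ls; cat > h.py <<'E'
import numpy as np, cv2
from rig import ctrl
def cap(n,save=None):
    s=ctrl.sense(); im,d=ctrl.capture(n)
    if save: cv2.imwrite('pics/'+save,im[:,:,::-1])
    return s,im,d
def cam2world(n,s):
    c=ctrl.calibration(n)
    if 'view' in c: return c,np.linalg.inv(np.array(c['view']))
    from scipy.spatial.transform import Rotation as R
    w,x,y,z=s['ee_rot']; T=np.eye(4); T[:3,:3]=R.from_quat([x,y,z,w]).as_matrix(); T[:3,3]=s['eef_pos']
    return c,T@np.array(c['mount'])
def pt(n,s,d,uv,z=None,r=2):
    c,M=cam2world(n,s); u,v=uv
    ray=np.array([(u-c['cx'])/c['fx'],(v-c['cy'])/c['fy'],1])
    if z is None:
        p=d[int(v)-r:int(v)+r+1,int(u)-r:int(u)+r+1]; p=p[p>0]; k=np.median(p) if len(p) else np.nan
    else: k=(z-M[2,3])/(M[:3,:3]@ray)[2]
    return M[:3,:3]@(ray*k)+M[:3,3]
def cloud(n,s,d):
    c,M=cam2world(n,s); v,u=np.mgrid[:480,:640]
    P=np.stack([(u-c['cx'])/c['fx']*d,(v-c['cy'])/c['fy']*d,d],-1)
    return P@M[:3,:3].T+M[:3,3]
E
python3 - <<'E'
from h import *
for n in ['top','side']:
    s,im,d=cap(n,n+'0.png'); np.save(n+'.npy',d)
    for q in ['panel_center','lower_center','holder_front','pan_center']:
        for r in ctrl.place_of(n,q): print(n,q,np.round(r['uv']),round(r['conf'],2),np.round(pt(n,s,d,r['uv'])))
print(s)
a=cv2.imread('pics/top0.png');b=cv2.imread('pics/side0.png')
E
```

```text
pics
top panel_center [394. 227.] 0.81 [ 560. -225.   54.]
top holder_front [384. 281.] 0.92 [ 461. -208.   48.]
top holder_front [453. 182.] 0.81 [ 646. -337.   48.]
top holder_front [474. 393.] 0.8 [ 261. -371.   47.]
top holder_front [290. 213.] 0.67 [585. -32.  43.]
top holder_front [390. 230.] 0.21 [ 554. -219.   54.]
top pan_center [158. 192.] 0.76 [614. 199.  92.]
side panel_center [336. 208.] 0.86 [ 561. -229.   51.]
side holder_front [298. 259.] 0.98 [585. -46.  43.]
side holder_front [319. 175.] 0.85 [ 653. -344.   44.]
side holder_front [372. 225.] 0.8 [ 461. -211.   45.]
side holder_front [471. 203.] 0.72 [ 251. -393.   32.]
side pan_center [236. 334.] 0.8 [601. 207.  89.]
{'time_s': 0.25, 'joints': array([ 1.06958919e+00,  3.13107873e-01,  1.49796967e+00, -4.51159683e-05,
        1.33097394e+00, -2.23418994e-01]), 'dq': array([ 0.00055913, -0.00075057, -0.00269095,  0.00039305, -0.00195212,
        0.00159121]), 'tau': array([-5.05758362e-04, -4.11836529e+01, -2.59547800e+01, -9.20643060e-05,
        2.54665400e-03, -2.26539862e-05]), 'eef_pos': array([143.96029458, 504.78719347, 231.08615709]), 'ee_rot': array([-6.08252270e-05,  1.38442607e-01,  9.90370431e-01, -2.22288674e-04]), 'force': array([ 0.82972736, -0.06061933, -0.14019918]), 'wrist_torque': array([-0.0469766 ,  0.01151042, -0.05560061]), 'grip_force': 0.0, 'grip_width': 0.9979722102709594}
```

View pics/top0.png

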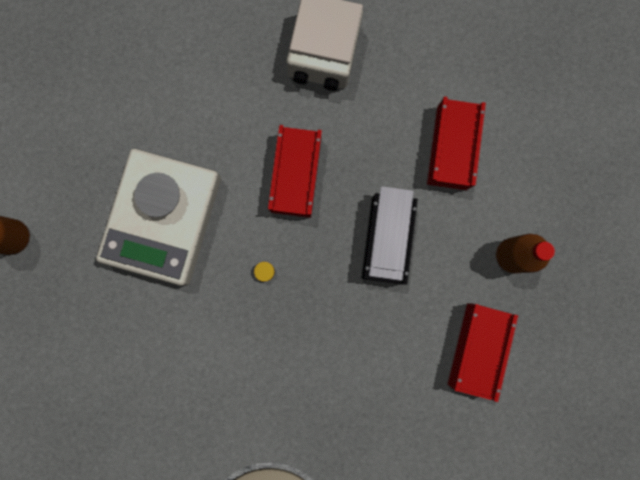

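View pics/side0.png

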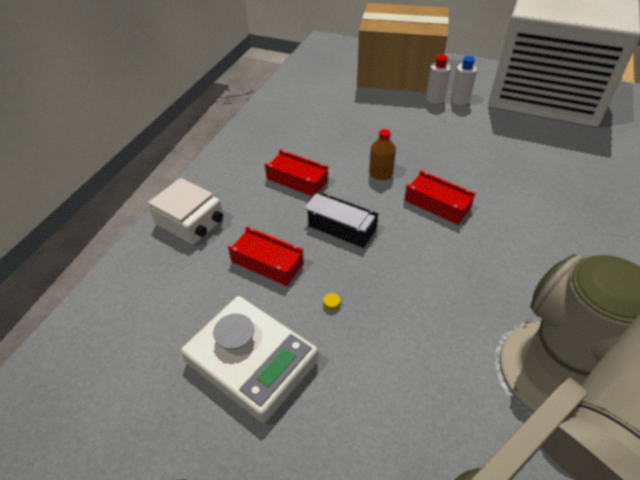

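The black holder, top px (390,235), is the only black one. It carries the stacked panels, with the upper one sticking out at the rear (397,188). The three red ones at (296,172), (459,143) and (484,352) are empty look-alikes. The pan is at (157,195). I'll move above the black holder and confirm in a wrist crop.

send_rows:
  targets:
    - {"offset": [16, -34, 3], "spin": 0.12}
    - {"offset": [16, -34, 3], "spin": 0.12}
    - {"offset": [16, -34, 3], "spin": 0.12}
    - {"offset": [16, -34, 3], "spin": 0.12}
    - {"offset": [16, -34, 3], "spin": 0.12}
    - {"offset": [16, -34, 3], "spin": 0.12}
    - {"offset": [16, -34, 3], "spin": 0.12}
    - {"offset": [16, -34, 3], "spin": 0.12}
  grip: 0

```text
time_s: 1.17
eef_pos: [285.1, 203.7, 258.1]
ee_rot: [0.0, 0.079, 0.997, 0.0]
force: [1.7, 1.4, -0.6]
grip_width: 0.0
grip_force: 0.0
```

send_rows:
  targets:
    - {"offset": [18, -37, 3]}
    - {"offset": [18, -37, 3]}
    - {"offset": [18, -37, 3]}
    - {"offset": [18, -37, 3]}
    - {"offset": [18, -37, 3]}
    - {"offset": [18, -37, 3]}
    - {"offset": [18, -37, 3]}
    - {"offset": [18, -37, 3]}

```text
invalid input
```

send_rows:
  targets:
    - {"offset": [0, 0, 0]}
    - {"offset": [0, 0, 0]}
    - {"offset": [0, 0, 0]}

```text
invalid input
```

send_rows:
  targets:
    - {"offset": [19, -38, 3], "spin": 0}
    - {"offset": [19, -38, 3], "spin": 0}
    - {"offset": [19, -38, 3], "spin": 0}
    - {"offset": [19, -38, 3], "spin": 0}
    - {"offset": [19, -38, 3], "spin": 0}
    - {"offset": [19, -38, 3], "spin": 0}
    - {"offset": [19, -38, 3], "spin": 0}
    - {"offset": [19, -38, 3], "spin": 0}

```text
time_s: 1.83
eef_pos: [434.0, -94.2, 281.5]
ee_rot: [0.0, 0.079, 0.997, -0.0]
force: [0.4, 0.7, 0.8]
grip_width: -0.002
grip_force: 0.0
```

send_rows:
  targets:
    - {"offset": [1, -3, 0], "spin": 0}
    - {"offset": [2, -5, 0], "spin": 0}
    - {"offset": [2, -5, 0], "spin": 0}
    - {"offset": [2, -5, 0], "spin": 0}
    - {"offset": [2, -5, 0], "spin": 0}

```text
time_s: 2.25
eef_pos: [453.4, -141.5, 281.2]
ee_rot: [-0.0, 0.079, 0.997, 0.0]
force: [0.3, -0.6, 0.4]
grip_width: -0.001
grip_force: 0.0
```

```bash
python3 - <<'E'
from h import *
s,im,d=cap('wrist','w1.png'); np.savez('w1.npz',d=d,im=im)
print(s['eef_pos'],s['ee_rot'],s['force'])
for q in ['panel_center','lower_center','holder_front']:
    for r in ctrl.place_of('wrist',q): print(q,np.round(r['uv']),round(r['conf'],2),np.round(pt('wrist',s,d,r['uv']),1))
P=cloud('wrist',s,d); hsv=cv2.cvtColor(im,cv2.COLOR_RGB2HSV)
m=((P[...,2]>44)&(P[...,2]<60)&(d>0)&(hsv[...,1]<60)&(hsv[...,2]>90)).astype(np.uint8)
n,l,st,c=cv2.connectedComponentsWithStats(m)
for i in range(1,n):
    if st[i,4]>1500:
        Q=P[l==i]; print(st[i],np.median(Q[:,2]),cv2.minAreaRect(Q[:,:2].astype(np.float32)))
E
```

```text
[ 453.40872271 -141.46312783  281.19969644] [-8.43011286e-05  7.86843869e-02  9.96899566e-01  1.26168646e-04] [ 0.29778169 -0.56780353  0.44313568]
panel_center [271. 295.] 0.96 [ 557.7 -217.2   53.2]
holder_front [431. 294.] 0.93 [588.3 -31.5  48.1]
holder_front [192. 367.] 0.92 [ 435.9 -174.6  343.8]
holder_front [53. 31.] 0.87 [ 238.7 -399.     0.7]
holder_front [262. 213.] 0.62 [ 460.5 -209.3   47.2]
[  542   148    98   194 10683] 57.92946223864351 ((566.7384033203125, 181.86709594726562), (115.00609588623047, 219.03135681152344), 75.30184173583984)
[ 234  218   64  124 5965] 53.03868620644772 ((542.6262817382812, -217.1501922607422), (70.68750762939453, 153.7863311767578), 82.12104797363281)
```

View pics/w1.png

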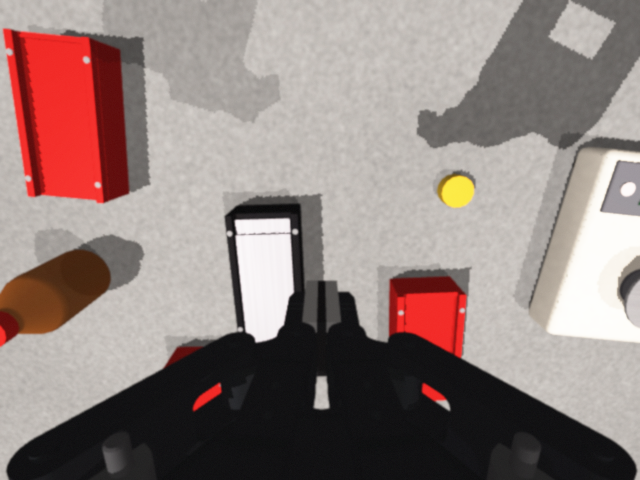

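Red holder is at (430,310), red ones at (65,115) and behind the gripper. The black one at (265,270), with the white-silver panel, its front edge at row ~212 and the upper panel's front edge at row ~233, is the right one. I'll measure it and view an enlarged crop.

```bash
python3 - <<'E'
from h import *
f=np.load('w1.npz'); im=f['im']; d=f['d']; s=ctrl.sense()
cv2.imwrite('pics/w1c.png',cv2.resize(im[190:350,200:360,::-1],(600,600),interpolation=cv2.INTER_CUBIC))
g=im.min(2); M=[];L=[];Rr=[]
for v in range(238,325,2):
    u=np.where(g[v,225:305]>140)[0]+225
    if len(u)<30: continue
    a=pt('wrist',s,d,(u.min()-.5,v),z=53); b=pt('wrist',s,d,(u.max()+.5,v),z=53); 
    if abs(np.linalg.norm(a-b)-60)<6: L.append(a);Rr.append(b)
for X in (L,Rr):
    X=np.array(X); k=np.polyfit(X[:,0],X[:,1],1); print(len(X),'angle',np.arctan(k[0]),'y@500,560',np.polyval(k,[500,560]))
col=g[195:300,268].astype(int); print(list(zip(range(200,250,1),col[5:55])))
for v in (212,217,233,234): print(v,pt('wrist',s,d,(265,v),z=53),pt('wrist',s,d,(265,v),z=49))
# top-cam
im=cv2.imread('pics/top0.png'); d=np.load('top.npy'); g=im.min(2); L=[];Rr=[]
for v in range(190,268,2):
    u=np.where(g[v,365:420]>120)[0]+365
    if len(u)<20: continue
    L.append(pt('top',s,d,(u.min()-.5,v),z=53));Rr.append(pt('top',s,d,(u.max()+.5,v),z=53))
for X in (L,Rr):
    X=np.array(X); k=np.polyfit(X[:,0],X[:,1],1); print('top',len(X),'angle',np.arctan(k[0]),np.polyval(k,[500,560]))
print(g[180:290,396][:15], pt('top',s,d,(397,187.5),z=53),pt('top',s,d,(388,269.5),z=53))
E
```

```text
Traceback (most recent call last):
IndexError: too many indices for array: array is 1-dimensional, but 2 were indexed
```

View pics/w1c.png

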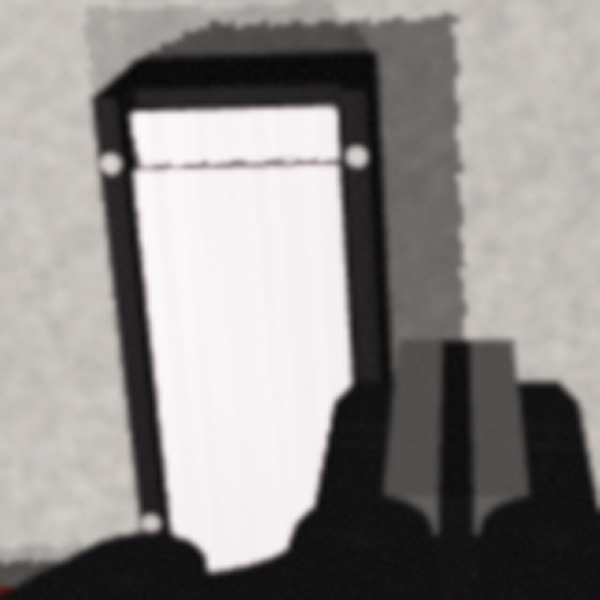

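The crop shows a black holder with two bare panels: the upper one's front edge is at crop row ~165 and the lower panel shows in front of it. This is the right one. Next I'll get its geometry from those pixels.

```bash
python3 - <<'E'
from h import *
f=np.load('w1.npz'); d=f['d']; s=ctrl.sense(); k=160/600
W=lambda x,y,z: pt('wrist',s,d,(200+x*k-.4,190+y*k-.4),z=z)
a,b=W(135,170,53),W(168,530,53); c,e=W(343,165,53),W(355,380,53)
print('L',a,b,np.arctan2(*(b-a)[[1,0]]),'R',c,e,np.arctan2(*(e-c)[[1,0]]))
r1,r2,r3=W(111,163,55),W(357,156,55),W(151,522,55); print('screws',r1,r2,r3,np.arctan2(*(r3-r1)[[1,0]]))
print('upper front mid',(W(135,171,53)+W(342,163,53))/2,'holder front mid z55',(W(132,82,45)+W(372,54,0))/2,'lower front',(W(131,107,49)+W(337,103,49))/2,'rail front',W(107,98,55),W(370,86,55))
im=cv2.imread('pics/top0.png'); d=np.load('top.npy'); 
T=lambda u,v,z:pt('top',s,d,(u,v),z=z)
print('top L',T(382,188,53),T(371,275,53),'R',T(412.5,190,53),T(405,277,53),'screws',T(371.5,275,55),T(405.5,279,55),T(377.5,205,55),T(415,206,55))
# pan
P=cloud('top',s,d); m=(abs(P[...,2]-90)<6)&(P[...,1]>120)&(P[...,1]<300)&(P[...,0]>520); Q=P[m].astype(np.float32); print('pan top',cv2.minEnclosingCircle(Q[:,:2]),np.median(Q[:,2]),Q[:,:2].mean(0))
d=np.load('side.npy');P=cloud('side',s,d); m=(abs(P[...,2]-90)<6)&(P[...,1]>120)&(P[...,1]<300)&(P[...,0]>520); Q=P[m].astype(np.float32); print('pan side',cv2.minEnclosingCircle(Q[:,:2]),np.median(Q[:,2]),Q[:,:2].mean(0))
E
```

```text
L [ 479.60432813 -241.74596325   53.        ] [ 600.09820268 -258.78405435   53.        ] -0.14047085719924735 R [ 487.66403437 -180.7683805    53.        ] [ 557.03060439 -189.7177306    53.        ] -0.12830656525270207
screws [ 475.86537601 -247.61165873   55.        ] [ 485.00577456 -175.9464285    55.        ] [ 595.19613979 -262.82435442   55.        ] -0.1267994710111273
upper front mid [ 483.45864781 -211.38212412   53.        ] holder front mid z55 [ 461.00714257 -205.27115233   22.5       ] lower front [ 465.65322248 -209.66090531   49.        ] rail front [ 456.50818975 -244.19981753   55.        ] [ 464.84736786 -168.50324489   55.        ]
top L [ 632.1521415  -203.10382602   53.        ] [ 471.15770605 -182.9432303    53.        ] R [ 629.0950301  -259.67492764   53.        ] [ 468.17336786 -245.09280857   53.        ] screws [ 471.13394776 -183.6224697    55.        ] [ 464.52205755 -245.62521004   55.        ] [ 599.9631982 -194.5144144   55.       ] [ 598.92797365 -263.73661999   55.        ]Traceback (most recent call last):
  File "<stdin>", line 12, in <module>
cv2.error: OpenCV(4.12.0) /io/opencv/modules/imgproc/src/shapedescr.cpp:201: error: (-215:Assertion failed) count >= 0 && (depth == CV_32F || depth == CV_32S) in function 'minEnclosingCircle'
```

send_rows:
  targets:
    - {"offset": [3, -3, 0], "spin": 0.03}
    - {"offset": [6, -6, -1], "spin": 0.03}
    - {"offset": [9.7, -7.9, -3], "spin": 0.03}
    - {"offset": [9.7, -7.9, -7], "spin": 0.03}
    - {"offset": [9.7, -7.9, -11], "spin": 0.03}
    - {"offset": [9.7, -7.9, -15], "spin": 0.03}
    - {"offset": [9.7, -7.9, -18.5], "spin": 0.03}
    - {"offset": [9.7, -7.9, -20.8], "spin": 0.03}

```text
time_s: 3.12
eef_pos: [549.4, -219.6, 69.7]
ee_rot: [-0.002, 0.063, 0.998, 0.001]
force: [-0.3, -0.2, -0.1]
grip_width: -0.003
grip_force: 0.0
```

send_rows:
  targets:
    - {"offset": [0, 0, -0.5], "spin": 0}
    - {"offset": [0, 0, -1], "spin": 0}
    - {"offset": [0, 0, -1.4], "spin": 0}
    - {"offset": [0, 0, -1.4], "spin": 0}
    - {"offset": [0, 0, -1.4], "spin": 0}

```text
time_s: 3.53
eef_pos: [551.2, -221.3, 60.6]
ee_rot: [0.001, 0.064, 0.998, -0.001]
force: [0.0, -0.5, 1.1]
grip_width: -0.004
grip_force: 0.0
```

send_rows:
  targets:
    - {"offset": [0, 0, -0.3], "spin": 0}
    - {"offset": [0, 0, -0.5], "spin": 0}
    - {"offset": [0, 0, -0.5], "spin": 0}
    - {"offset": [0, 0, -0.5], "spin": 0}

```text
time_s: 3.87
eef_pos: [550.6, -221.0, 54.3]
ee_rot: [0.0, 0.064, 0.998, -0.0]
force: [-0.1, -0.1, 0.6]
grip_width: 0.001
grip_force: 0.0
```

send_rows:
  targets:
    - {"offset": [0, 0, -0.1], "spin": 0}
    - {"offset": [0, 0, -0.15], "spin": 0}
    - {"offset": [0, 0, -0.15], "spin": 0}
    - {"offset": [0, 0, -0.15], "spin": 0}

```text
time_s: 4.2
eef_pos: [550.8, -221.1, 53.1]
ee_rot: [0.0, 0.064, 0.998, -0.0]
force: [-0.4, 0.6, 4.4]
grip_width: -0.002
grip_force: 2.2
```

send_rows:
  targets:
    - {"offset": [0, 0, -0.05], "spin": 0}
    - {"offset": [0, 0, -0.05], "spin": 0}
    - {"offset": [0, 0, -0.05], "spin": 0}

```text
time_s: 4.45
eef_pos: [550.8, -221.1, 53.1]
ee_rot: [0.0, 0.064, 0.998, -0.0]
force: [-2.5, 1.9, 8.8]
grip_width: 0.004
grip_force: 4.4
```

send_rows:
  targets:
    - {"offset": [0, 0, -0.03], "spin": 0}
    - {"offset": [-0.3, 0.04, -0.03], "spin": 0}
    - {"offset": [-0.8, 0.1, -0.03], "spin": 0}
    - {"offset": [-1.3, 0.17, -0.03], "spin": 0}
    - {"offset": [-1.8, 0.23, -0.03], "spin": 0}
    - {"offset": [-2, 0.26, -0.03], "spin": 0}
    - {"offset": [-2, 0.26, -0.03], "spin": 0}

```text
time_s: 5.03
eef_pos: [531.2, -218.9, 53.1]
ee_rot: [0.001, 0.064, 0.998, -0.001]
force: [-0.3, 0.3, 8.8]
grip_width: 0.001
grip_force: 4.3
```

```bash
python3 - <<'E'
from h import *
s,im,d=cap('wrist','w2.png'); print(s['eef_pos'],s['force'])
E
```

```text
[ 531.21719196 -218.9315369    53.05584517] [-0.33692341  0.25805622  8.84300459]
```

View pics/w2.png

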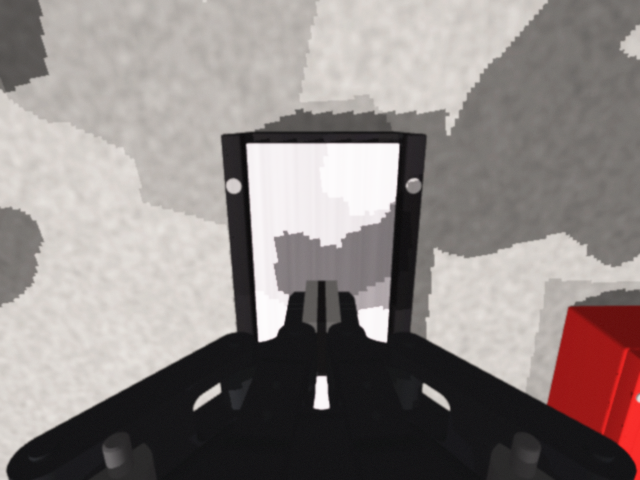

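The view shows the panel's front now at row ~142, just behind the holder's front edge, and the tips centred between the rails at (320,285), so it is sliding with the fingers. I'll continue another 4.6 cm.

send_rows:
  targets:
    - {"offset": [-0.3, 0.04, -0.02], "spin": 0}
    - {"offset": [-0.8, 0.1, -0.02], "spin": 0}
    - {"offset": [-1.4, 0.18, -0.02], "spin": 0}
    - {"offset": [-2.1, 0.27, -0.02], "spin": 0}
    - {"offset": [-2.8, 0.36, -0.02], "spin": 0}
    - {"offset": [-3.5, 0.45, -0.02], "spin": 0}
    - {"offset": [-4.1, 0.53, -0.02], "spin": 0}
    - {"offset": [-4.5, 0.59, -0.02], "spin": 0}

```text
time_s: 5.75
eef_pos: [486.6, -213.3, 53.0]
ee_rot: [0.002, 0.064, 0.998, -0.001]
force: [2.3, -0.7, 7.7]
grip_width: -0.0
grip_force: 4.1
```

send_rows:
  targets:
    - {"offset": [0, 0, 0], "spin": 0}
    - {"offset": [0, 0, 0], "spin": 0}

```text
time_s: 5.92
eef_pos: [486.2, -213.2, 53.0]
ee_rot: [0.001, 0.064, 0.998, -0.001]
force: [-3.2, -0.0, 12.3]
grip_width: -0.004
grip_force: 6.1
```

```bash
python3 - <<'E'
from h import *
s,im,d=cap('wrist','w3.png'); print(s['eef_pos'],s['force'])
g=im.min(2); print([(v,int(g[v,320]),int(g[v,300]),round(float(d[v,300]),0)) for v in range(2,150,5)])
s,im,d=cap('top'); c=im[150:310,320:480,::-1]; cv2.imwrite('pics/t3.png',np.hstack([cv2.resize(cv2.imread('pics/w3.png'),(460,345)),cv2.resize(c,(340,345),interpolation=cv2.INTER_CUBIC)]))
E
```

```text
[ 486.17028742 -213.21088134   53.01180806] [-3.15989643e+00 -1.22714098e-03  1.22949968e+01]
[(2, 189, 166, 171.0), (7, 199, 168, 171.0), (12, 200, 164, 171.0), (17, 193, 158, 171.0), (22, 190, 160, 172.0), (27, 192, 164, 173.0), (32, 193, 163, 174.0), (37, 193, 167, 175.0), (42, 193, 171, 175.0), (47, 194, 169, 176.0), (52, 193, 165, 177.0), (57, 194, 167, 178.0), (62, 200, 167, 178.0), (67, 191, 166, 179.0), (72, 196, 166, 181.0), (77, 193, 163, 181.0), (82, 184, 165, 182.0), (87, 186, 161, 180.0), (92, 190, 168, 182.0), (97, 188, 185, 183.0), (102, 191, 181, 184.0), (107, 167, 169, 183.0), (112, 166, 164, 185.0), (117, 156, 164, 185.0), (122, 75, 157, 185.0), (127, 77, 159, 186.0), (132, 78, 165, 188.0), (137, 81, 164, 189.0), (142, 97, 171, 189.0), (147, 231, 233, 139.0)]
```

View pics/t3.png

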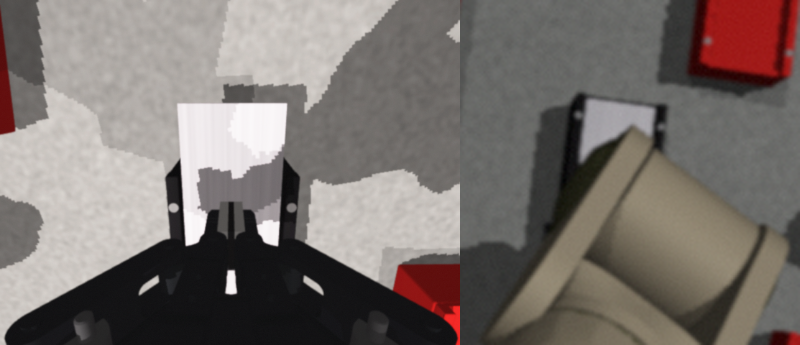

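The panel now sticks out past the rails: its front edge is at row ~144 (full-size) and the rail fronts at row ~225. Measuring the overhang.

```bash
python3 - <<'E'
from h import *
s=ctrl.sense(); k=640/460
W=lambda x,y,z: pt('wrist',s,None,(x*k,y*k),z=z)
a=np.array([.9916,-.129,0])
l,r=W(178,103.5,53),W(287,103.5,53); rl,rr=W(166,177,55),W(299,177,55); tl,tr=W(179,160,55),W(286,159,55)
print(l,r,rl,rr,tl,tr)
f=(l+r)/2; print('overhang',((tl+tr)/2-f)@a, ((rl+rr)/2-f)@a,'from prior front',(np.array([461,-208.8,0])-f)@a,'yaw',np.arctan2(*(r-l)[[1,0]]))
E
```

```text
[ 415.1904611  -233.83401026   53.        ] [ 422.79653754 -174.4616905    53.        ] [ 455.72667582 -248.39068049   55.        ] [ 465.67863572 -170.4641513    55.        ] [ 446.44664682 -238.81877925   55.        ] [ 453.69507201 -177.37955708   55.        ]
overhang 31.326030263286484 42.03986348780944 from prior front 42.253773374950434 yaw 1.443382206404847
```

Overhang is about 42 mm, agreeing with the 65 mm slid. I'll add 3 mm for margin, then lift.

send_rows:
  targets:
    - {"offset": [-0.15, 0.02, 0], "spin": 0}
    - {"offset": [-0.3, 0.04, 0], "spin": 0}
    - {"offset": [-0.3, 0.04, 0], "spin": 0}
    - {"offset": [-0.3, 0.04, 0], "spin": 0}

```text
time_s: 6.35
eef_pos: [483.9, -213.0, 53.1]
ee_rot: [0.002, 0.064, 0.998, -0.001]
force: [1.8, -1.5, 10.8]
grip_width: 0.001
grip_force: 4.8
```

send_rows:
  targets:
    - {"offset": [0, 0, 0.5], "spin": 0}
    - {"offset": [0, 0, 2], "spin": 0}
    - {"offset": [0, 0, 5], "spin": 0}
    - {"offset": [0, 0, 8], "spin": 0}
    - {"offset": [-3, 0.4, 8], "spin": 0}
    - {"offset": [-6, 0.8, 8], "spin": 0}
    - {"offset": [-6, 0.8, 8], "spin": 0}
    - {"offset": [-6, 0.8, 8], "spin": 0}
  grip: 1

```text
time_s: 7.02
eef_pos: [422.0, -204.0, 132.0]
ee_rot: [-0.0, 0.064, 0.998, 0.0]
force: [-0.5, 0.6, 0.2]
grip_width: 1.0
grip_force: 0.0
```

```bash
python3 - <<'E'
from h import *
s,im,d=cap('wrist','w4.png'); print(s['eef_pos'])
t,ti,td=cap('top'); cv2.imwrite('pics/t4.png',np.hstack([cv2.resize(im[:,:,::-1],(460,345)),cv2.resize(ti[150:310,320:480,::-1],(340,345),interpolation=cv2.INTER_CUBIC)]))
for r in ctrl.place_of('wrist','panel_center')+ctrl.place_of('top','panel_center'): print(r)
E
```

```text
[ 421.95519917 -203.96174013  131.96377405]
{'uv': [389.3, 263.8], 'conf': 0.69}
```

View pics/t4.png

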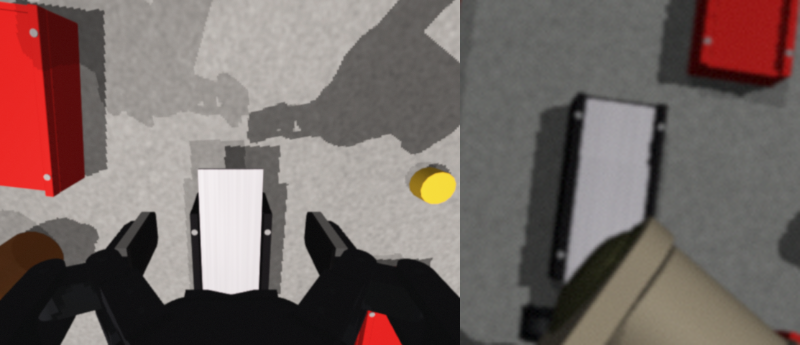

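```bash
python3 - <<'E'
from h import *
s=ctrl.sense(); k=640/460; a=np.array([.9916,-.129,0])
W=lambda x,y,z: pt('wrist',s,None,(x*k,y*k),z=z)
l,r=W(197.5,170,53),W(263.5,168.5,53); s1,s2=W(194.5,232,55),W(267,232,55)
f=(l+r)/2; m=(s1+s2)/2; print(l,r,f,m,'overhang by screws',(m-f)@a-19.7,'by front',(np.array([461,-208.8,0])-f)@a,np.arctan2(*(r-l)[[1,0]]))
E
```

```text
[ 414.95631151 -234.64177774   53.        ] [ 421.23134047 -174.22648286   53.        ] [ 418.09382599 -204.4341303    53.        ] [ 481.91319048 -212.34439488   55.        ] overhang by screws 44.60370596022919 by front 43.108959340584484 1.4673025164356
```

send_rows:
  targets:
    - {"offset": [1.55, -0.25, -1], "spin": 0}
    - {"offset": [1.55, -0.25, -4], "spin": 0}
    - {"offset": [1.55, -0.25, -7], "spin": 0}
    - {"offset": [1.55, -0.25, -9.5], "spin": 0}
    - {"offset": [1.55, -0.25, -10.1], "spin": 0}
    - {"offset": [1.55, -0.25, -10.1], "spin": 0}
    - {"offset": [1.55, -0.25, -10.1], "spin": 0}

```text
time_s: 7.8
eef_pos: [438.8, -207.0, 31.5]
ee_rot: [0.0, 0.064, 0.998, -0.0]
force: [0.6, 0.7, -0.7]
grip_width: 0.998
grip_force: 0.0
```

send_rows:
  targets:
    - {"offset": [0, 0, 0], "spin": 0}
    - {"offset": [0, 0, 0], "spin": 0}
    - {"offset": [0, 0, 0], "spin": 0}
    - {"offset": [0, 0, 0], "spin": 0}
    - {"offset": [0, 0, 0], "spin": 0}
    - {"offset": [0, 0, 0], "spin": 0}
  grip: 0
  squeeze: 80

```text
time_s: 8.3
eef_pos: [438.8, -207.1, 31.9]
ee_rot: [0.001, 0.064, 0.998, -0.001]
force: [-1.0, 2.6, 6.6]
grip_width: 0.669
grip_force: 83.6
```

send_rows:
  targets:
    - {"offset": [0, 0, 0.3], "spin": 0}
    - {"offset": [0, 0, 1], "spin": 0}
    - {"offset": [0, 0, 2], "spin": 0}
    - {"offset": [0, 0, 4], "spin": 0}
    - {"offset": [0, 0, 7], "spin": 0}
    - {"offset": [0, 0, 10], "spin": 0}
    - {"offset": [0, 0, 12], "spin": 0}
    - {"offset": [0, 0, 12], "spin": 0}

```text
time_s: 8.97
eef_pos: [439.6, -207.7, 155.5]
ee_rot: [0.003, 0.064, 0.998, -0.002]
force: [0.4, 0.5, -0.5]
grip_width: 0.67
grip_force: 85.3
```

```bash
python3 - <<'E'
from h import *
s,im,d=cap('wrist','w5.png'); print(s['eef_pos'])
t,ti,td=cap('side'); cv2.imwrite('pics/t5.png',np.hstack([cv2.resize(im[:,:,::-1],(400,300)),cv2.resize(ti[130:290,250:463,::-1],(400,300),interpolation=cv2.INTER_CUBIC)]))
S=t
for n in ('top','side'):
    if n=='top': t,ti,td=cap('top'); cv2.imwrite('pics/top5.png',ti[:,:,::-1])
    P=cloud(n,s,td); m=(td>0)&(abs(P[...,2]-90)<7)&(P[...,1]>120)&(P[...,1]<300)&(P[...,0]>500)&(P[...,0]<720)
    Q=np.ascontiguousarray(P[m][:,:2]).astype(np.float32); print(n,len(Q)); 
    if len(Q)>5: print(cv2.minEnclosingCircle(Q),Q.mean(0),np.median(P[m][:,2]))
    for r in ctrl.place_of(n,'pan_center'): print(r,pt(n,s,td,r['uv'],z=90))
    for r in ctrl.search_frame(n,'pan_center'): print(r)
E
```

```text
[ 439.59053873 -207.68802193  155.53241248]
top 1581
((609.6422119140625, 200.58953857421875), 40.29454803466797) [608.9014  200.23427] 91.45353585418627
{'uv': [158.5, 192.7], 'conf': 0.82} [611.91312623 198.12761684  90.        ]
{'box': [101.2, 149.1, 224.2, 285.8], 'conf': 0.85}
side 1265
((610.4886474609375, 169.40289306640625), 119.35740661621094) [621.07587 167.26414] 89.64361762734086
{'uv': [234.0, 331.9], 'conf': 0.83} [606.04595568 204.75460983  90.        ]
{'uv': [370.1, 222.5], 'conf': 0.51} [ 455.24733398 -174.27955308   90.        ]
{'box': [182.1, 300.4, 317.5, 421.6], 'conf': 0.82}
```

View pics/t5.png

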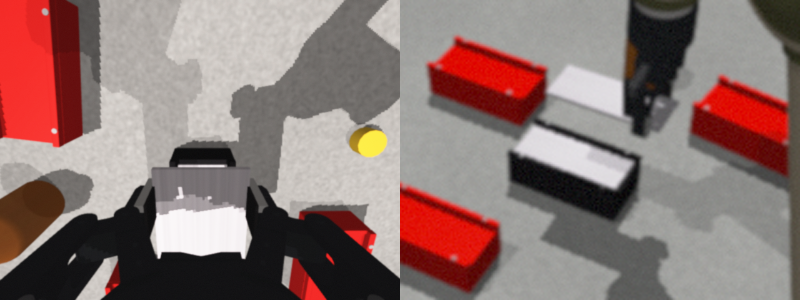

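The panel is held (left: in the fingers at (200,210); right: at (610,92)), and the lower panel is still in the holder. I'll measure the panel's tilt and centre relative to the tool.

```bash
python3 - <<'E'
from h import *
for n in ('side','top','wrist'):
    s,im,d=cap(n); P=cloud(n,s,d); g=im.min(2)
    m=(d>0)&(P[...,2]>150)&(P[...,2]<205)&(P[...,1]<-160)&(P[...,1]>-270)&(P[...,0]>400)&(P[...,0]<640)&(g>90)
    if n=='side': cv2.imwrite('pics/m.png',m*255)
    nn,l,st,c=cv2.connectedComponentsWithStats(m.astype(np.uint8))
    if nn<2: print(n,'none');continue
    i=1+st[1:,4].argmax(); Q=P[l==i]; A=np.c_[Q[:,:2]-[492,-214],np.ones(len(Q))]; k=np.linalg.lstsq(A,Q[:,2],rcond=None)[0]
    print(n,len(Q),'slopes',k,'rect',cv2.minAreaRect(np.ascontiguousarray(Q[:,:2]).astype(np.float32)),Q.min(0),Q.max(0))
print(s['eef_pos'])
E
```

```text
side 726 slopes [-4.76225345e-04 -9.52198789e-03  1.69472974e+02] rect ((496.9386291503906, -208.48004150390625), (68.26023864746094, 144.15777587890625), 76.91923522949219) [ 431.38760212 -250.03450326  154.09229566] [ 567.40408545 -162.66269935  183.89747299]
top 1048 slopes [-1.08981242e-02  1.57358647e-03  1.70753929e+02] rect ((528.927978515625, -218.00889587402344), (60.402610778808594, 72.12213134765625), 83.3597640991211) [ 496.59508062 -251.864171    165.73450258] [ 567.45803308 -183.8926517   175.65407622]
wrist 20016 slopes [-6.27451299e-03  4.34011128e-03  1.70134173e+02] rect ((447.3472900390625, -212.6475830078125), (74.42972564697266, 68.07764434814453), 81.82566833496094) [ 411.39506322 -247.10926536  158.72378188] [ 486.06354111 -172.64004747  187.30302153]
[ 437.90397809 -206.42992465  150.0703366 ][ WARN:0@2.020] global loadsave.cpp:1063 imwrite_ Unsupported depth image for selected encoder is fallbacked to CV_8U.
```

send_rows:
  targets:
    - {"offset": [0.3, 1, 0], "spin": 0}
    - {"offset": [0.9, 3, 0], "spin": 0}
    - {"offset": [1.6, 5.5, 0], "spin": 0}
    - {"offset": [2.3, 8, 0], "spin": 0}
    - {"offset": [3.2, 11, 0], "spin": 0}
    - {"offset": [4, 14, 0], "spin": 0}
    - {"offset": [4.9, 17, 0], "spin": 0}
    - {"offset": [5.8, 20, 0], "spin": 0}

```text
time_s: 10.13
eef_pos: [496.2, -4.3, 150.7]
ee_rot: [-0.0, 0.064, 0.998, 0.0]
force: [-0.0, -0.0, -1.3]
grip_width: 0.672
grip_force: 85.3
```

send_rows:
  targets:
    - {"offset": [0.9, 3, 0], "spin": 0}
    - {"offset": [1.8, 6, 0], "spin": 0}
    - {"offset": [2.6, 9, 0], "spin": 0}
    - {"offset": [3.5, 12, 0], "spin": 0}
    - {"offset": [4.3, 15, 0], "spin": 0}
    - {"offset": [5.2, 18, 0], "spin": 0}
    - {"offset": [5.8, 20, 0], "spin": 0}
    - {"offset": [6.1, 21.3, 0], "spin": 0}

```text
time_s: 10.8
eef_pos: [556.9, 209.2, 150.3]
ee_rot: [-0.0, 0.063, 0.998, 0.0]
force: [-0.7, 0.5, -0.4]
grip_width: 0.667
grip_force: 85.3
```

send_rows:
  targets:
    - {"offset": [0, 0, 0], "spin": 0}
    - {"offset": [0, 0, -1], "spin": 0}
    - {"offset": [0, 0, -2.5], "spin": 0}
    - {"offset": [0, 0, -4], "spin": 0}
    - {"offset": [0, 0, -5], "spin": 0}
    - {"offset": [0, 0, -5], "spin": 0}
    - {"offset": [0, 0, -5], "spin": 0}
    - {"offset": [0, 0, -5], "spin": 0}

```text
time_s: 11.47
eef_pos: [557.5, 206.1, 101.5]
ee_rot: [0.001, 0.064, 0.998, 0.0]
force: [-0.0, 0.2, -0.4]
grip_width: 0.671
grip_force: 85.3
```

```bash
cat > m.py <<'E'
from h import *
for n in ('side','top','wrist'):
    s,im,d=cap(n,'p_%s.png'%n); P=cloud(n,s,d); g=im.min(2); p=s['eef_pos']
    m=(d>0)&(abs(P[...,2]-p[2]-18)<12)&(abs(P[...,1]-200)<60)&(P[...,0]>500)&(P[...,0]<720)&(g>90)
    nn,l,st,c=cv2.connectedComponentsWithStats(m.astype(np.uint8))
    if nn<2: print(n,'none');continue
    i=1+st[1:,4].argmax(); Q=P[l==i]; A=np.c_[Q[:,:2]-[610,200],np.ones(len(Q))]; k=np.linalg.lstsq(A,Q[:,2],rcond=None)[0]
    print(n,len(Q),'slopes',np.round(k,3),'rect',cv2.minAreaRect(np.ascontiguousarray(Q[:,:2]).astype(np.float32)),Q.min(0),Q.max(0))
    for r in ctrl.place_of(n,'panel_center'): print(r['conf'],pt(n,s,d,r['uv']))
print(s['eef_pos'],s['force'])
E
python3 m.py; python3 - <<'E'
import cv2,numpy as np
a=cv2.imread('pics/p_top.png')[100:300,60:260];b=cv2.imread('pics/p_side.png')[250:450,130:330]
cv2.imwrite('pics/p1.png',np.hstack([cv2.resize(a,(400,400)),cv2.resize(b,(400,400))]))
E
```

```text
side 894 slopes [-8.00000e-03  6.00000e-03  1.21867e+02] rect ((648.2633056640625, 196.19601440429688), (61.08706283569336, 77.48297119140625), 81.90665435791016) [611.45303886 161.83129593 116.1129708 ] [688.85065879 229.80673354 126.05154421]
0.61 [612.39343215 202.66892237 123.8484554 ]
top 1781 slopes [-9.00000e-03  6.00000e-03  1.22915e+02] rect ((629.2025146484375, 197.19107055664062), (62.11151885986328, 111.0103759765625), 82.65104675292969) [571.15416989 160.56807913 116.86568275] [687.96733787 224.56401834 127.69525675]
0.91 [609.02540883 198.71303166 122.82689777]
wrist 19695 slopes [-3.00000e-03  3.00000e-03  1.21542e+02] rect ((567.6275634765625, 203.29299926757812), (82.2339096069336, 68.2411117553711), 82.07041931152344) [530.78905953 164.92156421 109.24555681] [605.86268458 246.55353774 130.53209335]
[557.38576932 206.39239711 101.32818266] [-0.39741874 -0.74264902 -0.39871343]
```

View pics/p1.png

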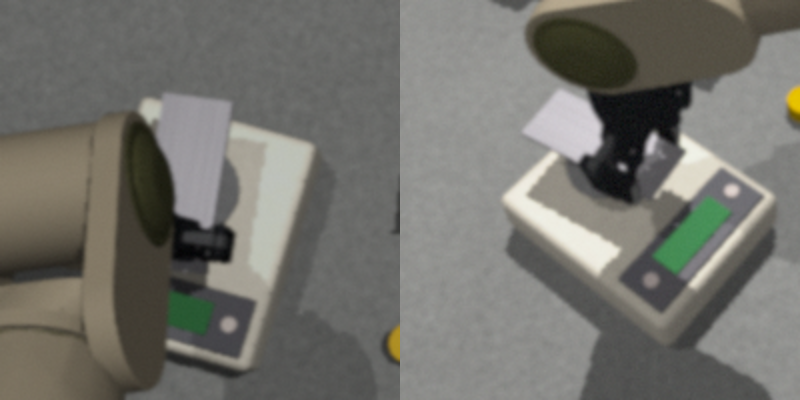

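The panel is level over the pan (top left half: panel (195,165) covering the pan; measured centre ≈(610.5,200) vs pan (610,200)). Lowering.

send_rows:
  targets:
    - {"offset": [0, 0, -0.8], "spin": 0}
    - {"offset": [0, 0, -1.6], "spin": 0}
    - {"offset": [0, 0, -2.2], "spin": 0}
    - {"offset": [0, 0, -2.4], "spin": 0}
    - {"offset": [0, 0, -2.4], "spin": 0}
    - {"offset": [0, 0, -2.4], "spin": 0}

```text
time_s: 12.27
eef_pos: [557.1, 206.4, 76.5]
ee_rot: [-0.0, 0.064, 0.998, -0.0]
force: [0.8, 0.0, -0.9]
grip_width: 0.671
grip_force: 85.3
```

send_rows:
  targets:
    - {"offset": [0, 0, -0.1], "spin": 0}
    - {"offset": [0, 0, -0.2], "spin": 0}
    - {"offset": [0, 0, -0.2], "spin": 0}
    - {"offset": [0, 0, -0.2], "spin": 0}

```text
time_s: 12.6
eef_pos: [557.1, 206.4, 74.8]
ee_rot: [0.0, 0.064, 0.998, 0.0]
force: [-0.3, 0.1, -1.0]
grip_width: 0.671
grip_force: 85.3
```

send_rows:
  targets:
    - {"offset": [0, 0, -0.1], "spin": 0}
    - {"offset": [0, 0, -0.1], "spin": 0}
    - {"offset": [0, 0, -0.1], "spin": 0}

```text
time_s: 12.85
eef_pos: [557.2, 206.5, 73.9]
ee_rot: [0.0, 0.064, 0.998, 0.0]
force: [-0.7, 0.1, -0.2]
grip_width: 0.673
grip_force: 85.4
```

send_rows:
  targets:
    - {"offset": [0, 0, -0.1], "spin": 0}
    - {"offset": [0, 0, -0.1], "spin": 0}
    - {"offset": [0, 0, -0.1], "spin": 0}

```text
time_s: 13.1
eef_pos: [557.3, 206.4, 73.6]
ee_rot: [0.0, 0.064, 0.998, 0.0]
force: [-3.3, -1.9, 8.0]
grip_width: 0.672
grip_force: 86.0
```

Contact. I'll ease the load slightly and release.

send_rows:
  targets:
    - {"offset": [0, 0, 0.05], "spin": 0}
    - {"offset": [0, 0, 0.05], "spin": 0}
    - {"offset": [0, 0, 0.05], "spin": 0}

```text
time_s: 13.35
eef_pos: [557.3, 206.5, 73.6]
ee_rot: [0.0, 0.064, 0.998, 0.0]
force: [-2.5, -1.2, 5.3]
grip_width: 0.671
grip_force: 85.9
```

send_rows:
  targets:
    - {"offset": [0, 0, 0], "spin": 0}
    - {"offset": [0, 0, 0], "spin": 0}
    - {"offset": [0, 0, 0], "spin": 0}
    - {"offset": [0, 0, 0], "spin": 0}
    - {"offset": [0, 0, 0], "spin": 0}
    - {"offset": [0, 0, 0], "spin": 0}
  grip: 1

```text
time_s: 13.85
eef_pos: [557.1, 206.4, 73.1]
ee_rot: [-0.0, 0.064, 0.998, -0.0]
force: [0.7, 1.2, -0.4]
grip_width: 1.0
grip_force: 0.0
```

send_rows:
  targets:
    - {"offset": [0, 0, 0.5], "spin": 0}
    - {"offset": [0, 0, 2], "spin": 0}
    - {"offset": [0, 0, 4], "spin": 0}
    - {"offset": [0, 0, 7], "spin": 0}
    - {"offset": [0, 0, 10], "spin": 0}
    - {"offset": [-4, 0, 12], "spin": 0}
    - {"offset": [-8, 0, 14], "spin": 0}
    - {"offset": [-12, 0, 16], "spin": 0}

```text
time_s: 14.52
eef_pos: [443.8, 206.2, 230.0]
ee_rot: [0.0, 0.064, 0.998, 0.0]
force: [0.3, 0.1, 0.7]
grip_width: 0.999
grip_force: 0.0
```

send_rows:
  targets:
    - {"offset": [-3, -4, 0], "spin": 0}
    - {"offset": [-6, -8, 0], "spin": 0}
    - {"offset": [-8, -11, 0], "spin": 0}
    - {"offset": [-8, -15, 0], "spin": 0}
    - {"offset": [-8, -19, 0], "spin": 0}
    - {"offset": [-8, -20, 0], "spin": 0}
    - {"offset": [-8, -20, 0], "spin": 0}
    - {"offset": [-8, -20, 0], "spin": 0}

```text
time_s: 15.18
eef_pos: [365.3, 6.0, 229.5]
ee_rot: [0.0, 0.065, 0.998, 0.0]
force: [1.1, 0.3, -0.2]
grip_width: 0.997
grip_force: 0.0
```

```bash
python3 - <<'E'
from h import *
o=[]
for n in ('top','side'):
    s,im,d=cap(n); P=cloud(n,s,d); g=im.min(2)
    m=(d>0)&(abs(P[...,2]-94)<7)&(abs(P[...,1]-200)<90)&(P[...,0]>500)&(P[...,0]<720)&(g>90)
    nn,l,st,c=cv2.connectedComponentsWithStats(m.astype(np.uint8)); i=1+st[1:,4].argmax(); Q=P[l==i]
    A=np.c_[Q[:,:2]-[610,200],np.ones(len(Q))]; print(n,np.round(np.linalg.lstsq(A,Q[:,2],rcond=None)[0],3),cv2.minAreaRect(np.ascontiguousarray(Q[:,:2]).astype(np.float32)))
    o.append(cv2.resize(im[100:300,60:460,::-1] if n=='top' else im[150:400,100:500,::-1],(400,300)))
print(s['eef_pos'],s['time_s']); cv2.imwrite('pics/fin.png',np.hstack(o))
E
```

```text
top [-1.0000e-03  3.0000e-03  9.5151e+01] ((609.378173828125, 200.26307678222656), (79.01824188232422, 150.52749633789062), 82.86764526367188)
side [-1.0000e-03 -1.0000e-02  9.4392e+01] ((609.9424438476562, 201.94296264648438), (79.95626068115234, 151.51023864746094), 82.73379516601562)
[365.33061852   6.67860692 229.35850515] 15.2333
```

View pics/fin.png

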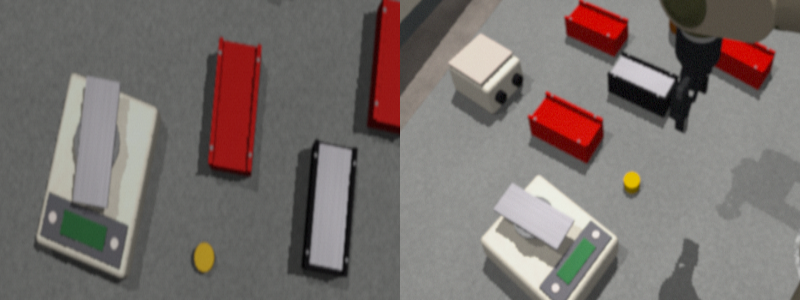

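The panel lies flat and centred on the pan (left (97,143), right (535,212)), with its centre within about 2 mm of the pan's. The lower panel is still in the black holder (left (332,205)). Handing in.

```bash
python3 -c "
from rig import ctrl
print(ctrl.finish_job())"
```

```text
the job is handed in; nothing more can be done
None
```

The upper panel lies flat on the balance pan, centred to within about 2 mm; it stuck out about 44 mm when I gripped it, the lower panel is still in the holder, and the job is handed in at about 15 s.

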